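# Find the loose jig bolt and hold its cap open

### The job

One of the three bolts holding the blocks of the chassis jig is loose: tap them gently from above, with the caps shut, until you find the one that sinks. Then take that bolt's orange cap by its tab, lift it about 55 degrees open (anything from 40 to 75 will do) and finish while still holding it there by the tab, so that a mechanic can reach the bolt. Leave the other two caps shut, and do not disturb the other things on the jig and bench.

Things in the scene. Friction and masses are not known exactly. Their poses are not given: they have to be found in the camera images.
- jig: aluminium chassis jig fixed to the bench, 350 x 380 mm, plate top 12 mm high. Origin at bench level; at yaw 0 x points away from the robot, y left. The plate spans x -130 to +220 mm; a model car (up to 135 mm high) is clamped beyond x +15. At x -60, y +95 (left), 0 (middle), -95 mm (right) stand dark 40 x 40 mm blocks, tops 52 mm high, each with a bolt and a hinged orange cap
- head_left: steel head of the left bolt, 18 mm across and 10 mm high, standing in the window of its cap, its top 11 mm above the cap's frame. Origin: centre of its top face, 68 mm above the bench at the start; z up
- bolt_left (a joint): how far the left bolt has gone down, in m, 0 at the start. The one loose bolt (any of the three) sinks 6 mm to its stop under about 2 N and stays down; a tight bolt gives less than 2 mm
- tab_left (a point): orange grip tab of the left cap: upright block 12 mm thick along jig y, 26 mm along jig x, 34 mm high, both sides free. The point lies on its centre plane 12.5 mm below its top edge, 75 mm above the bench when shut (the tab spans heights 53.5 to 87.5 mm), 45 mm from the bolt towards the robot (jig -x).
- hinge_left (a joint): opening of the left cap in rad: 0 shut (start), 1.4 fully open. Spring and weight shut it when let go (under 2 N at the tab)
- cap_left: hinged cap of the left bolt. Orange frame 40 mm wide, 5 mm thick, with a 28 mm window round the bolt head. Origin on its hinge, which runs along jig y 54.5 mm above the bench, 28 mm beyond the bolt (73 mm beyond the tab point): the tab rises and swings away from the robot
- head_middle: steel head of the middle bolt, 18 mm across and 10 mm high, standing in the window of its cap, its top 11 mm above the cap's frame. Origin: centre of its top face, 68 mm above the bench at the start; z up
- bolt_middle (a joint): how far the middle bolt has gone down, in m, 0 at the start. The one loose bolt (any of the three) sinks 6 mm to its stop under about 2 N and stays down; a tight bolt gives less than 2 mm
- tab_middle (a point): orange grip tab of the middle cap: upright block 12 mm thick along jig y, 26 mm along jig x, 34 mm high, both sides free. The point lies on its centre plane 12.5 mm below its top edge, 75 mm above the bench when shut (the tab spans heights 53.5 to 87.5 mm), 45 mm from the bolt towards the robot (jig -x).
- hinge_middle (a joint): opening of the middle cap in rad: 0 shut (start), 1.4 fully open. Spring and weight shut it when let go (under 2 N at the tab)
- cap_middle: hinged cap of the middle bolt. Orange frame 40 mm wide, 5 mm thick, with a 28 mm window round the bolt head. Origin on its hinge, which runs along jig y 54.5 mm above the bench, 28 mm beyond the bolt (73 mm beyond the tab point): the tab rises and swings away from the robot
- head_right: steel head of the right bolt, 18 mm across and 10 mm high, standing in the window of its cap, its top 11 mm above the cap's frame. Origin: centre of its top face, 68 mm above the bench at the start; z up
- bolt_right (a joint): how far the right bolt has gone down, in m, 0 at the start. The one loose bolt (any of the three) sinks 6 mm to its stop under about 2 N and stays down; a tight bolt gives less than 2 mm
- tab_right (a point): orange grip tab of the right cap: upright block 12 mm thick along jig y, 26 mm along jig x, 34 mm high, both sides free. The point lies on its centre plane 12.5 mm below its top edge, 75 mm above the bench when shut (the tab spans heights 53.5 to 87.5 mm), 45 mm from the bolt towards the robot (jig -x).
- hinge_right (a joint): opening of the right cap in rad: 0 shut (start), 1.4 fully open. Spring and weight shut it when let go (under 2 N at the tab)
- cap_right: hinged cap of the right bolt. Orange frame 40 mm wide, 5 mm thick, with a 28 mm window round the bolt head. Origin on its hinge, which runs along jig y 54.5 mm above the bench, 28 mm beyond the bolt (73 mm beyond the tab point): the tab rises and swings away from the robot
- ballast_0: brass ballast disc, 22 mm across and 8 mm high, lying on the jig plate between the left and middle blocks; origin under its centre
- ballast_1: the same, between the middle and right blocks
- driver: blue-handled screwdriver, 180 mm, lying on the bench between robot and jig; bystander
- spanner: steel spanner, 150 mm, lying on the bench between robot and jig; bystander
- spare_wheel: spare black tyre, 63 mm across, 26 mm high, flat on the bench; bystander
- bottle: white bottle, 66 mm across, 200 mm high; bystander
- parts_tray: red parts tray 120 x 160 x 30 mm; bystander
- spray_can: blue spray can, 52 mm across, 150 mm high; bystander

How it is judged:
By the outcome, as a careful person would: the job done as asked, in the order asked, and still so for the second after the job is handed in, while the arm keeps its last pose, push and grip.
It also fails if it takes over 48 s, if anything falls off the work surface, if the arm or the gripper's body presses on something with over 40 N, if the wrist force passes 120 N, or if a joint passes its speed limit or range.

### The arm

A 6-joint arm with a two-finger parallel gripper is mounted at the origin on the work surface. World frame = base frame: x ahead of the robot, y to its left, z up, the work surface at z = 0. Lengths are in m, angles in rad, forces in N, time in s.
With the tool pointing down it reaches from about 0.35 to 0.975 m from the base axis. Payload 7.1 kg.
Tool frame: the origin (TCP) lies midway between the tips of the shut fingers; the grasp point (between the pads) lies 19 mm behind it (pinch_z is the distance from the TCP to the grasp point, in m); z points along the fingers, y is the line along which they close (so a half turn about z gives the same grasp; the last joint's range is limited). The gripper opens to 88 mm and grips with 3 to 60 N. Pads are 20 mm wide; open, the fingers measure 115 mm over their backs; the gripper's body (75 mm by 178 mm) begins 61 mm behind the grasp point.
Start: joints at [-1.243, 0.423, 1.63, -0, 1.089, -0.019], TCP at [0.212, -0.588, 0.223] pointing down, gripper open.
Joint ranges: [-3, 3], [-0.9, 2.11], [0.09, 2.58], [-1.31, 4.45], [0.11, 2.69], [-2.54, 2.54]. Speed limits (rad/s): [2.39, 2.39, 3.01, 3.14, 3.14, 3.14].

### API

Orientations are given as a rotation vector (axis times angle).
In Python, from cell import reach, move_straight, goto_joints, move_gripper, hold, ik, get_state, capture, camera_info, MotionError, hand_in, pinch_z gives the robot as it stands. Calls block until the motion is done:
- reach(position, orientation): joint-space move of the TCP to a pose.
- move_straight(position, speed=0.15, ori=None): straight line of the TCP; ori=None keeps the orientation; speed is the mean speed in m/s.
- goto_joints(angles): joint-space move.
- move_gripper(opening, effort=None): opening from 0.0 (shut) to 1.0 (fully open); effort is the grip in N (None keeps the last); returns when the fingers have stopped.
- hold(seconds).
- ik(position, orientation): joint angles nearest the present ones, or None.
- get_state(): the state.
- capture(name): name is "scene" or "top"; returns the picture (384x512x3 uint8, red, green, blue); there is no depth.
- camera_info(name): a dict with "fx", "fy", "cx", "cy" (pixels), "dist_coeffs" ([k1, k2, p1, p2, k3] as OpenCV has them; the pictures are not rectified), "rvec" (rotation vector, rad) and "tvec" (3), from world to camera coordinates, as OpenCV has them. Camera axes: x right, y down, z forward; pixel columns grow to the right and rows downward; lengths in m; the calibration is good to about 2 mm. A picture is of the moment at which its call begins. camera_info takes no time and is no camera call.
A pose or a line that the arm cannot do raises MotionError and nothing moves.
- hand_in(): hands the job in; it is judged then, once.
The state is a dict: "t": time; "joint_pos": joint angles; "joint_velocities": joint speeds; "tau": joint torques, N m; "position": TCP position; "tcp_rot": TCP orientation; "force": force on the tool from outside, world axes, zero at the start; "wrist_torque": the same for the moment, N m; "opening": opening from 0.0 (shut) to 1.0 (fully open); "finger_force": force on a finger pad.
Only numpy, scipy, OpenCV 4.12 (cv2) and the standard library are available. Lean on these libraries where they do the work, as an engineer would, in place of code of your own. Each camera call takes 0.05 s, during which the arm holds its last target. There are 200 camera calls.

## Working session

There is one attempt and no reset: what is moved stays moved. The work goes in short steps, each a Python script; the robot and the scene stay as the last script left them, time stands still between calls to the robot, and variables do not carry over. Pictures are saved under pics/ and viewed, at most 10 in all, crops included, and the job is handed in when it is done.

```bash
mkdir -p pics
python3 - <<'E'
from cell import *
import cv2
for n in("scene","top"):
    im=capture(n); cv2.imwrite(f"pics/{n}0.png",im[:,:,::-1]); c=camera_info(n)
    print(n,{k:(v.tolist() if hasattr(v,'tolist') else v) for k,v in c.items()})
s=get_state();print(s['t'],s['tcp_rot'],s['position'],s['force'],s['opening'],pinch_z)
E
```

```text
scene {'fx': 381.1340943046746, 'fy': 381.1340943046746, 'cx': 251.00222965131874, 'cy': 190.14761893567027, 'dist_coeffs': [-0.11866881877391328, 0.0, 0.0, 0.0, 0.0], 'rvec': [2.0399351238749253, 1.1169738905481663, -0.4947384170071876], 'tvec': [-0.28379978287922975, -0.1999594010464488, 1.4520595701468642]}
top {'fx': 431.04191890233454, 'fy': 431.04191890233454, 'cx': 248.39493192307103, 'cy': 191.84071344393655, 'dist_coeffs': [0.03322513565324287, 0.0, 0.0, 0.0, 0.0], 'rvec': [2.1767921121697293, -2.120836220360332, 0.1603712111212704], 'tvec': [-0.011742297580798767, 0.49171217605977297, 1.2471729414229882]}
0.1 [-3.09318044e+00 -5.41697866e-01  3.15341984e-04] [ 0.21227967 -0.58732964  0.22200061] [-0.12645925  0.30437707  0.33462485] 1.0023439718813967 0.0187
```

View pics/scene0.png

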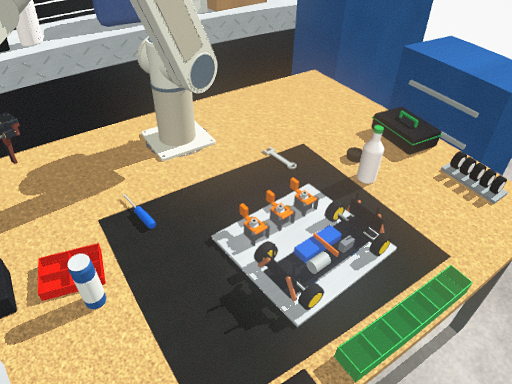

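View pics/top0.png

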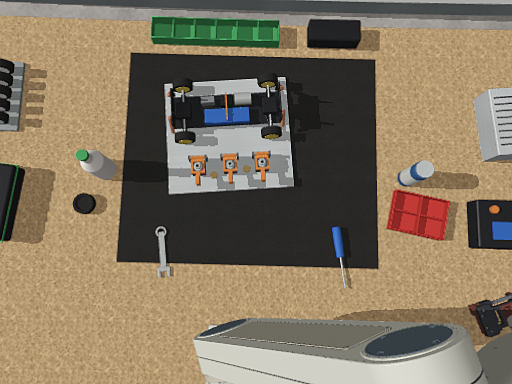

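The scene view shows the jig with three orange caps at about (254,226), (280,211) and (303,196). In the top view they are at about (198,168), (230,166) and (262,162), and the plate runs from (165,80) to (293,190). Next I'll localise the caps by colour.

```bash
cat > h.py <<'E'
import numpy as np, cv2
from cell import *
from scipy.spatial.transform import Rotation as R
def cam(n):
    c=camera_info(n);K=np.array([[c['fx'],0,c['cx']],[0,c['fy'],c['cy']],[0,0,1]])
    return K,np.array(c['dist_coeffs']),np.array(c['rvec']),np.array(c['tvec'])
def ray(n,uv,z):
    K,d,r,t=cam(n);u=cv2.undistortPoints(np.float64(uv).reshape(-1,1,2),K,d).reshape(-1,2)
    M=cv2.Rodrigues(r)[0];C=-M.T@t;D=np.c_[u,np.ones(len(u))]@M
    return C+D*((z-C[2])/D[:,2])[:,None]
def proj(n,p):
    K,d,r,t=cam(n);return cv2.projectPoints(np.float64(p).reshape(-1,1,3),r,t,K,d)[0].reshape(-1,2)
def orange(im):
    h=cv2.cvtColor(im,cv2.COLOR_RGB2HSV);return cv2.inRange(h,(5,170,110),(18,255,255))
E
python3 - <<'E'
from h import *
ims={n:cv2.imread(f"pics/{n}0.png")[:,:,::-1].copy() for n in("top","scene")}
for n,(x0,x1,y0,y1) in {"top":(180,280,145,195),"scene":(230,320,170,245)}.items():
    m=orange(ims[n]);k=np.zeros_like(m);k[y0:y1,x0:x1]=m[y0:y1,x0:x1]
    N,L,S,C=cv2.connectedComponentsWithStats(k)
    for i in range(1,N):
        if S[i,4]>15: print(n,S[i],C[i].round(1),ray(n,C[i],.06).round(4))
im=ims["top"]
h=cv2.cvtColor(im,cv2.COLOR_RGB2HSV);g=cv2.inRange(h,(0,0,120),(180,50,255));k=np.zeros_like(g);k[70:200,155:305]=g[70:200,155:305]
k=cv2.morphologyEx(k,cv2.MORPH_OPEN,np.ones((3,3)))
c=max(cv2.findContours(k,0,2)[0],key=cv2.contourArea);b=cv2.boxPoints(cv2.minAreaRect(c));print(b)
w=ray("top",b,.012);print(w.round(4));print([np.linalg.norm(w[i]-w[i-1]).round(4) for i in range(4)])
a=cv2.resize(im[70:200,155:305],None,fx=5,fy=5,interpolation=2)[:600]; 
a=cv2.resize(im[145:195,180:280],None,fx=5,fy=5,interpolation=2)
b=cv2.resize(ims["scene"][170:245,230:325],None,fx=4,fy=4,interpolation=2)
o=np.zeros((560,500,3),np.uint8);o[:250]=a;o[255:555,:380]=b
cv2.imwrite("pics/c1.png",o[:,:,::-1])
E
```

```text
top [255 152  14  29 169] [261.6 163.1] [[ 0.5748 -0.0356  0.06  ]]
top [223 154  14  29 160] [229.4 165. ] [[0.5668 0.0591 0.06  ]]
top [191 156  14  29 170] [197.3 166.7] [[0.559  0.1531 0.06  ]]
scene [290 177  27  28 193] [300.4 191.1] [[0.5488 0.1558 0.06  ]]
scene [266 190  27  29 218] [276.8 204.6] [[0.5592 0.061  0.06  ]]
scene [240 203  27  31 235] [250.6 219.2] [[ 0.5693 -0.0343  0.06  ]]
[[164.50586  121.09339 ]
 [288.8327   113.322975]
 [293.38135  186.1012  ]
 [169.0545   193.87161 ]]
[[ 0.7094  0.2661  0.012 ]
 [ 0.7453 -0.1184  0.012 ]
 [ 0.5165 -0.1352  0.012 ]
 [ 0.4827  0.2405  0.012 ]]
[np.float64(0.2282), np.float64(0.3862), np.float64(0.2294), np.float64(0.3772)]
```

View pics/c1.png

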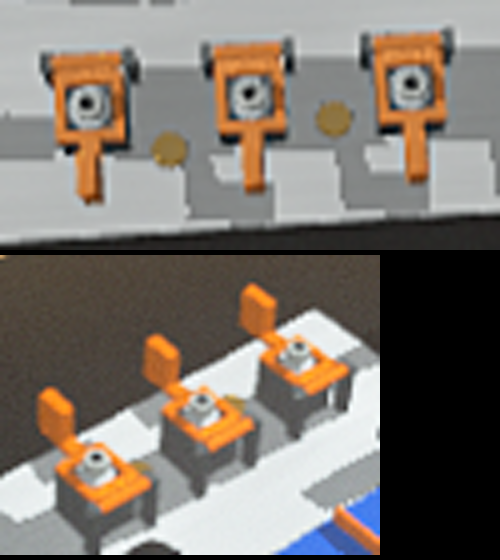

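The crop shows the three steel heads at about (90,104), (250,97) and (411,86) in its top half. In the scene half they are at about (298,352), (203,405) and (97,460). The tabs are upright and toward the robot. I'll triangulate the heads.

Run:
```python
from h import *
t=(np.float64([[90,104],[250,97],[411,86]])+.5)/5-.5+[180,145]
s=(np.float64([[298,97],[203,150],[97,205]])+.5)/4-.5+[230,170]
for z in(.064,.068):
  print(ray("top",t,z).round(4).tolist(),ray("scene",s,z).round(4).tolist())
a=(ray("top",t,.067)+ray("scene",s,.067))/2
d=a[0]-a[2];yaw=np.arctan2(-d[0],d[1]);print(np.degrees(yaw),np.linalg.norm(d))
x=np.array([np.cos(yaw),np.sin(yaw)])
# tabs: tab top centre prediction in both views
for i in range(3):
  for off,z in((-.045,.0875),(0,.068)):
    p=np.r_[a[i,:2]+off*x,z];print(i,off,p.round(4),proj("top",p).round(1),((proj("top",p)-[180,145])*5).round(),((proj("scene",p)-[230,170])*4+[0,255]).round())
```

```text
[[0.562, 0.152, 0.064], [0.5688, 0.0584, 0.064], [0.5779, -0.0359, 0.064]] [[0.5678, 0.154, 0.064], [0.5767, 0.0607, 0.064], [0.5826, -0.0326, 0.064]]
[[0.5612, 0.1515, 0.068], [0.5679, 0.0582, 0.068], [0.5771, -0.0358, 0.068]] [[0.5711, 0.1507, 0.068], [0.58, 0.0579, 0.068], [0.5859, -0.0349, 0.068]]
4.690497423394901 0.18729264726730124
0 -0.045 [0.521  0.1479 0.0875] [[197.5 177.8]] [[ 88. 164.]] [[254. 294.]]
0 0 [0.5659 0.1516 0.068 ] [[197.6 163.8]] [[88. 94.]] [[293. 346.]]
1 -0.045 [0.5288 0.0547 0.0875] [[230.1 176. ]] [[251. 155.]] [[157. 343.]]
1 0 [0.5737 0.0584 0.068 ] [[229.6 162.1]] [[248.  85.]] [[197. 398.]]
2 -0.045 [ 0.5363 -0.0388  0.0875] [[262.8 174.3]] [[414. 146.]] [[ 51. 397.]]
2 0 [ 0.5812 -0.0351  0.068 ] [[261.6 160.4]] [[408.  77.]] [[ 91. 454.]]
```

```bash
cat >> h.py <<'E'
yaw=np.radians(4.9)
X=np.array([np.cos(yaw),np.sin(yaw),0]);Y=np.array([-np.sin(yaw),np.cos(yaw),0]);Z=np.array([0,0,1.])
MID=np.array([.570,.0583,0])
head=lambda i:MID+(1-i)*.095*Y+.068*Z      # i=0 left,1 middle,2 right
def ori(tilt,s=1):   # tilt>0: fingers point away from robot
    z=np.sin(tilt)*X-np.cos(tilt)*Z; y=s*Y
    return R.from_matrix(np.c_[np.cross(y,z),y,z]).as_rotvec()
TILT=np.radians(40)
def openpose(i,a,s,back=.004,dx=0.):
    """TCP pose for cap i opened by a (rad), rigid grip"""
    hin=head(i)+(.028+dx)*X; hin[2]=.0545
    g=np.array([-.073,.0205]);  # tab pt rel. hinge
    t=TILT-a; x=g[0]*np.cos(a)+g[1]*np.sin(a); z=-g[0]*np.sin(a)+g[1]*np.cos(a)
    d=np.sin(t)*X-np.cos(t)*Z
    return hin+x*X+z*Z+(pinch_z-back)*d, ori(t,s)
E
python3 - <<'E'
from h import *
print(get_state()['joint_pos'])
for s in(1,-1):
  for i in range(3):
    q=ik(head(i)+.002*Z,ori(0,s));print(s,i,'tap',None if q is None else np.round(q,2))
    for a in(0,28,55):
      q=ik(*openpose(i,np.radians(a),s));print('   ',a,None if q is None else np.round(q,2))
E
```

```text
[-1.24303324e+00  4.23757637e-01  1.63057046e+00  8.18001943e-06
  1.08861712e+00 -1.89775193e-02]
1 0 tap [ 0.25  0.57  1.81 -0.    0.76 -1.41]
    0 [0.35 0.56 2.31 3.55 0.44 1.41]
    28 [ 0.27  0.45  2.   -0.08  0.49 -1.31]
    55 [ 0.23  0.62  1.62  0.04  1.17 -1.45]
1 1 tap [ 0.08  0.56  1.83 -0.    0.75 -1.58]
    0 [0.08 0.56 2.34 3.13 0.46 1.57]
    28 [ 0.08  0.44  2.02  0.    0.47 -1.58]
    55 [ 0.08  0.61  1.64 -0.    1.16 -1.57]
1 2 tap [-0.08  0.57  1.82 -0.    0.75 -1.74]
    0 [-0.2   0.56  2.32  2.72  0.45  1.73]
    28 [-0.11  0.45  2.01  0.09  0.48 -1.84]
    55 [-0.06  0.62  1.62 -0.04  1.16 -1.7 ]
-1 0 tap [0.25 0.57 1.81 0.   0.76 1.73]
    0 [ 0.35  0.56  2.31  3.55  0.44 -1.73]
    28 [ 0.27  0.45  2.   -0.08  0.49  1.83]
    55 [0.23 0.62 1.62 0.04 1.17 1.69]
-1 1 tap [0.08 0.56 1.83 0.   0.75 1.57]
    0 [ 0.08  0.56  2.34  3.13  0.46 -1.57]
    28 [0.08 0.44 2.02 0.   0.47 1.56]
    55 [ 0.08  0.61  1.64 -0.    1.16  1.57]
-1 2 tap [-0.08  0.57  1.82  0.    0.75  1.4 ]
    0 [-0.2   0.56  2.32  2.72  0.45 -1.41]
    28 [-0.11  0.45  2.01  0.09  0.48  1.3 ]
    55 [-0.06  0.62  1.62 -0.04  1.16  1.44]
```

```bash
sed -i 's/^TILT=.*/TILT=np.radians(14)/' h.py
python3 - <<'E'
from h import *
for i in range(3):
    for a in(0,26,54):
      q=ik(*openpose(i,np.radians(a),1));print(i,a,None if q is None else np.round(q,2))
    p,o=openpose(i,0,1); d=R.from_rotvec(o).as_matrix()[:,2];print(np.round(ik(p-.06*d,o),2))
move_gripper(0.0,20)
h=head(1); reach(h+.13*Z,ori(0)); move_straight(h+.025*Z,.15)
hold(.3);s=get_state();print(s['t'],s['position']-h,s['force'])
o=[]
for n,(x0,y0) in {"scene":(220,150),"top":(170,120)}.items():
    im=capture(n); o.append(cv2.resize(im[y0:y0+100,x0:x0+130],None,fx=4,fy=4,interpolation=2)[:298])
cv2.imwrite("pics/hov.png",np.vstack(o)[:,:,::-1])
E
```

```text
0 0 [ 0.28  0.49  2.07 -0.14  0.35 -1.24]
0 26 [ 0.24  0.59  1.73  0.04  1.03 -1.44]
0 54 [ 0.21  0.83  1.34  0.08  1.66 -1.47]
[ 0.29  0.36  2.08 -0.11  0.47 -1.27]
1 0 [ 0.08  0.48  2.09  0.    0.32 -1.58]
1 26 [ 0.08  0.58  1.75 -0.    1.02 -1.57]
1 54 [ 0.08  0.82  1.36 -0.    1.65 -1.57]
[ 0.08  0.35  2.1   0.    0.45 -1.58]
2 0 [-0.13  0.49  2.07  0.15  0.34 -1.92]
2 26 [-0.07  0.59  1.74 -0.04  1.02 -1.71]
2 54 [-0.04  0.83  1.35 -0.08  1.66 -1.68]
[-0.13  0.36  2.08  0.12  0.46 -1.89]
5.2083 [4.76010302e-04 3.47203285e-05 2.57699735e-02] [-0.23961102  0.33726203  0.69093469]
```

View pics/hov.png

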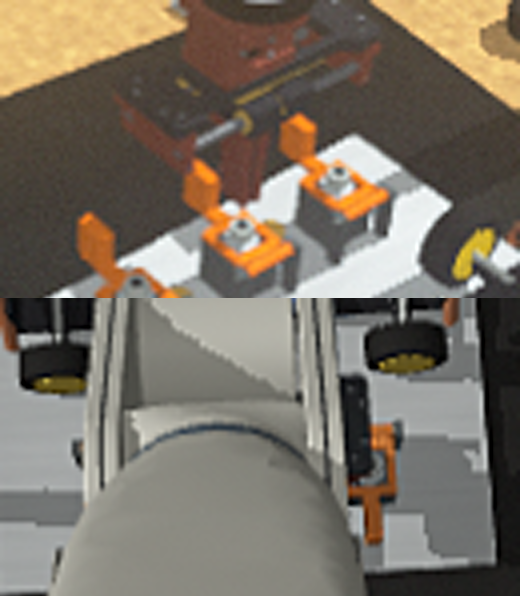

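The tip shows at about (250,203) in the crop, above the middle head at (238,232). I'll check that offset numerically and tap with force feedback. Touching the head will be forgiving of a few mm in x.

```bash
cat >> h.py <<'E'
def tap(i,dx=0.):
    h=head(i)+dx*X
    if np.linalg.norm(np.array(get_state()['position'])-(h+.025*Z))>.004:
        p=np.array(get_state()['position']);p[2]=h[2]+.05;move_straight(p,.15)
        move_straight(h+.05*Z,.2,ori(0))
    move_straight(h+.009*Z,.1);hold(.2)
    f0=np.array(get_state()['force'])[2];zc=None;log=[]
    for z in np.arange(.006,-.009,-.001):
        move_straight(h+z*Z,.02);s=get_state();f=s['force'][2]-f0;zz=s['position'][2]
        log.append((round(zz*1e3,1),round(float(f),1)))
        if zc is None and f>.8: zc=zz
        if f>7: break
    move_straight(h+.03*Z,.12)
    print(i,'contact',zc,'t',get_state()['t'],log)
E
python3 - <<'E'
from h import *
p=np.array(get_state()['position'])
print(((proj("scene",p)-[220,150])*4).round(),((proj("scene",head(1))-[220,150])*4).round())
tap(1)
E
```

```text
[[236. 193.]] [[234. 220.]]
1 contact 0.06234495838079894 t 9.825 [(np.float64(73.9), 0.3), (np.float64(73.0), -0.2), (np.float64(71.9), -0.3), (np.float64(70.9), -0.0), (np.float64(69.9), -0.7), (np.float64(68.9), 0.2), (np.float64(68.0), 0.0), (np.float64(67.0), -0.0), (np.float64(65.9), 0.0), (np.float64(64.9), -0.6), (np.float64(63.9), -0.6), (np.float64(62.9), -0.7), (np.float64(62.3), 4.5), (np.float64(62.2), 13.5)]
```

Run:
```python
from h import *
tap(2)
move_straight(np.array(get_state()['position'])+.06*Z,.2)
im=capture("scene");b=cv2.imread("pics/scene0.png")[:,:,::-1]
cv2.imwrite("pics/c3.png",np.hstack([cv2.resize(a[170:245,230:325],None,fx=4,fy=4,interpolation=2) for a in(b,im)])[:,:,::-1])
```

```text
2 contact 0.0681524766442201 t 13.95 [(np.float64(74.0), 0.6), (np.float64(72.9), 0.2), (np.float64(71.9), 0.3), (np.float64(70.9), 0.7), (np.float64(69.9), 0.3), (np.float64(68.9), 0.7), (np.float64(68.2), 2.5), (np.float64(67.9), 10.8)]
```

View pics/c3.png

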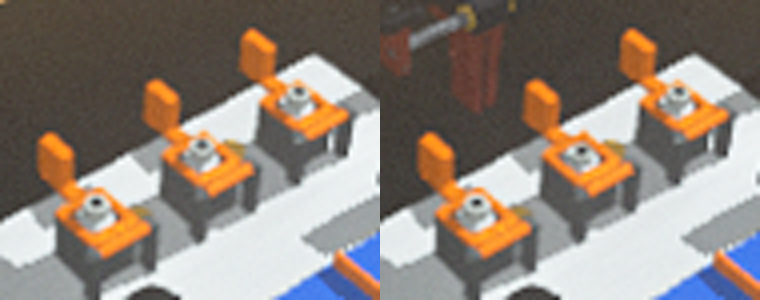

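The right-hand crop shows that the middle head, at about (582,155), now sits low. The right bolt stopped firmly at 68 mm, so the middle bolt is the loose one. Next I'll approach its tab.

Run:
```python
from h import *
p=np.array(get_state()['position'])
move_straight(p-.07*X,.2) 
move_gripper(.5,25)
p,o=openpose(1,0,1);d=R.from_rotvec(o).as_matrix()[:,2]
reach(p-.05*d,o); move_straight(p-.012*d,.15)
hold(.2);s=get_state();print(s['t'],s['position']-p,s['force'],s['opening'])
im=capture("scene");im2=capture("top")
cv2.imwrite("pics/c4.png",np.hstack([cv2.resize(im[140:245,230:325],None,fx=4,fy=4,interpolation=2),cv2.resize(im2[110:215,180:275],None,fx=4,fy=4,interpolation=2)])[:,:,::-1])
print([((proj("scene",q)-[230,140])*4).round() for q in (p,np.array(s['position']))])
```

```text
16.8917 [-0.00228189 -0.00049871  0.01262475] [-0.37638047 -0.01715918  0.28143538] 0.4995352176437308
[array([[155., 236.]]), array([[154., 222.]])]
```

View pics/c4.png

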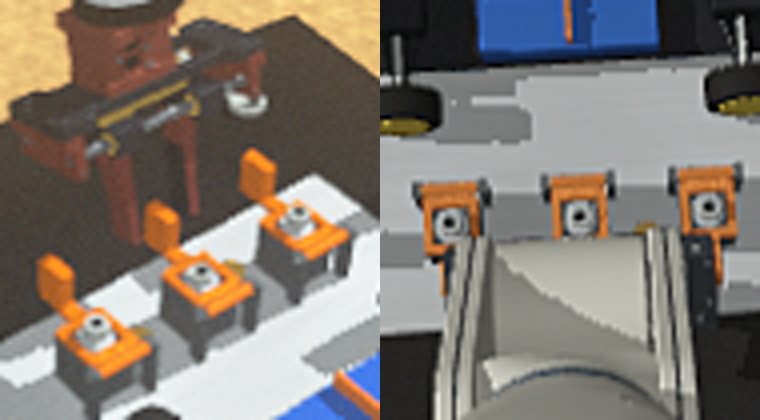

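The fingers' tips are at (128,240) and (195,215), and the middle tab at (163,228) is centred between them, so the alignment is good. I'll close the grip and swing the cap up along the hinge arc.

Run:
```python
from h import *
p,o=openpose(1,0,1);move_straight(p,.08)
move_gripper(0,25);s=get_state();f0=np.array(s['force']);print(s['t'],s['opening'],s['finger_force'],f0.round(1))
for a in range(4,25,4):
    p,o=openpose(1,np.radians(a),1);move_straight(p,.05,o);s=get_state();f=np.array(s['force'])
    print(a,round(s['t'],2),f.round(1),np.round(s['wrist_torque'],2),round(s['opening'],3),np.round(s['finger_force'],1))
    if np.linalg.norm(f)>30: break
```

```text
17.8917 0.13578028219076524 24.98707741498947 [-1.3  9.7 -0.2]
4 18.14 [-3.4  9.5  1.4] [1.64 0.19 0.53] 0.136 25.0
8 18.39 [-4.4  7.1  3.3] [1.5  0.25 0.38] 0.134 25.0
12 18.64 [-5.   7.9  4.6] [1.33 0.43 0.31] 0.134 25.0
16 18.89 [-6.3  7.3  6.6] [1.19 0.57 0.24] 0.133 25.0
20 19.14 [-7.2  6.4  7.8] [1.09 0.72 0.09] 0.135 25.0
24 19.39 [-7.7  5.5  8.3] [1.   0.86 0.08] 0.135 25.0
```

Run:
```python
from h import *
off=np.zeros(3)
for a in range(28,57,4):
    p,o=openpose(1,np.radians(a),1);move_straight(p+off,.05,o);s=get_state();f=np.array(s['force'])
    print(a,round(s['t'],2),f.round(1),np.round(s['wrist_torque'],2),round(s['opening'],3),np.round(s['finger_force'],1))
    n=np.linalg.norm(f[[0,2]])
    if n>8: off+=.0007*f*[1,0,1]/n
    if n>30: break
hold(.5);s=get_state();print(s['t'],np.round(s['force'],1),off)
im=capture("scene");im2=capture("top")
cv2.imwrite("pics/c5.png",np.hstack([cv2.resize(im[130:235,230:325],None,fx=4,fy=4,interpolation=2),cv2.resize(im2[110:215,180:275],None,fx=4,fy=4,interpolation=2)])[:,:,::-1])
```

```text
28 19.64 [-8.   4.9  9.1] [ 0.84  1.07 -0.01] 0.139 25.0
32 19.89 [-6.1  5.3  8.1] [ 0.8   0.68 -0.06] 0.135 25.0
36 20.14 [-2.4  5.1  5.9] [ 0.85  0.25 -0.09] 0.133 25.0
40 20.39 [-3.3  5.4  7.5] [ 0.75  0.47 -0.18] 0.135 25.0
44 20.64 [-2.4  6.4  4.8] [ 0.73  0.13 -0.18] 0.135 25.0
48 20.89 [-2.7  6.2  6.3] [ 0.67  0.31 -0.24] 0.133 25.0
52 21.14 [-2.   4.8  8.3] [ 0.63  0.44 -0.26] 0.134 25.0
56 21.39 [-0.6  6.5  5.2] [ 0.62  0.11 -0.29] 0.137 25.0
21.8917 [0.3 5.3 2.5] [-0.00133005  0.          0.00240575]
```

View pics/c5.png

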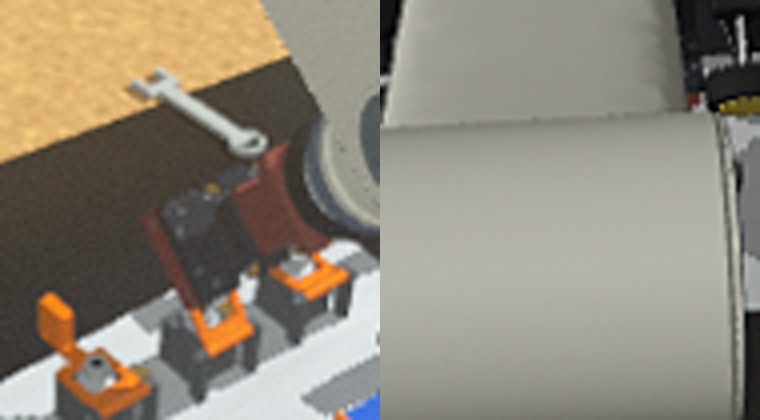

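The picture shows the middle cap swung up at about (222,320) with its tab between the fingers. The right cap (95,375) and left cap (305,270) are still shut, and the forces are small.

```bash
python3 -c "
from cell import *
print(hand_in())"
```

```text
the job is handed in; nothing more can be done
None
```

The middle bolt is the loose one: it sank about 6 mm when tapped, while the right bolt held firm and the left was not tapped. I handed the job in with the middle cap lifted to about 55° and still held by its tab, and the other two caps shut.

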